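# Weigh a cup of brass nuts on the counter beam scale

## Task

Weigh the orange-banded cup of brass nuts: set it gently and upright in the scale's cone-shaped dish so that its rounded bottom settles home in the middle, and let go of it. Then slide the brass poise along the beam until the pointer comes to rest on the red mark, and take your hand away. Do not tip the cup, and leave the other cup, the padlock and the screwdriver where they are.

Things in the scene. Friction and masses are not known exactly. Their poses are not given: they have to be found in the camera images.
- nut_cup_centre (a point): Centre (half-way up, on the axis) of the loose round-bottomed steel cup with an ORANGE band, holding brass nuts: outside diameter 58 mm, 70 mm tall, 0.25 to 0.45 kg (not known beforehand), z axis up. It stands on a flat foot 20 mm across; from the foot its rounded bottom widens, with the dish's slope, to full width at 20 mm height; above that the side is a plain upright cylinder to the open rim, good to grip across from 25 mm height upward.
- bolt_cup_centre (a point): Centre (half-way up) of the other cup, the same shape and size but with a GREEN band and dark bolts. Leave it alone.
- dish_rim (a point): Centre of the rim circle of the scale's aluminium dish, a cone opening upward: inside diameter 60 mm at the rim, 24 mm at the floor 21.5 mm lower; outside rim diameter 68 mm. It is at about 85 mm height over one end of the blue scale base. Seated, the cup's centre is 16 mm above this point (its foot 19 mm below the rim, 2 mm clear of the floor). It stays level but moves up or down by up to 4 mm with the beam: it sinks under the cup.
- red_mark (a point): Middle of the 8 mm tall red band on the white upright post of the scale, beyond the beam's free end, at 85 mm height: where the pointer must rest. Fixed to the scale. Its axes are the scale's: y points along the beam from the dish end to this post, z up. In plan, the dish centre is 354 mm, the beam's pivot 269 mm from this point against y, all in one line. The post is 34 mm wide and reaches 122 mm height.
- pointer_tip (a point): Tip of the red pointer at the free end of the beam, 266 mm from the pivot, 3 mm short of the post. It stands 13 mm above the mark while the dish is too heavy (poise too near the pivot), 13 mm below while the poise is too far out; between those stops it moves about 1 mm per 1.1 mm of poise and comes to rest within about 1.5 s.
- beam (a joint): Angle of the beam, rad: 0 level (pointer on the middle of the red mark), positive pointer up (dish down); stops at -0.05 and +0.05. Lightly damped and springy. In balance's range, +0.01 rad is put right by moving the poise about 2.8 mm outward.
- poise (a joint): Place of the poise on the beam, m: 0 nearest the pivot (its centre 50 mm from the pivot), growing outward to the pointer, up to 0.18. About 1.2 N of sliding friction holds it where it is left (the dark notch lines, 10 mm apart, are only marks). It balances the empty dish near 0, and the loaded one somewhere from 0.08 to 0.155.
- poise_tab (a point): Middle of the poise's upright black tab. The poise is a brass block 34 mm across the beam, 30 mm along it and 36 mm tall, riding on the beam; the tab on its top is 12 mm along the beam, 22 mm across, 39 mm tall; this point is 20 mm above the block's top, 19 mm below the tab's top. Tab top at 142 mm height with the beam level, up to 12 mm more or less. y points outward along the beam. Push the tab along the beam either way, or pinch it.
- padlock_centre (a point): Centre of the body of a small brass padlock lying flat on the counter, body 40 x 36 x 18 mm. Leave it alone.
- screwdriver: Screwdriver lying on the counter beyond the scale. Leave it alone.
Mind the look-alikes: they are no part of the job. What is shaped like the part that bears nut_cup_centre but pink is not meant.

How it is judged:
By the outcome, as a careful person would: the job done as asked, in the order asked, and still so for the second after the job is handed in, with the robot touching nothing.
It also fails if it takes over 72 s, if anything falls off the work surface, if the arm or the gripper's body presses on something with over 40 N, if the wrist force passes 120 N, or if a joint passes its speed limit or range.

## Robot

A 7-joint arm with a two-finger parallel gripper is mounted at the origin on the work surface. World frame = base frame: x ahead of the robot, y to its left, z up, the work surface at z = 0. Lengths are in m, angles in rad, forces in N, time in s.
With the tool pointing down it reaches from about 0.35 to 0.775 m from the base axis. Payload 3.1 kg.
Tool frame: the origin (TCP) lies midway between the tips of the shut fingers; the grasp point (between the pads) lies r.tcp_to_grasp behind it (r.tcp_to_grasp is the distance from the TCP to the grasp point, in m); z points along the fingers, x is the direction in which the jaws open and shut, and the axes are right-handed (so a half turn about z gives the same grasp; the last joint's range is limited). The gripper opens to 85 mm and grips with 20 to 120 N. Pads are 22 mm wide; open, the fingers measure 114 mm over their backs; the gripper's body (76 mm by 85 mm) begins 54 mm behind the grasp point. The pads swing forward as they close: fully open they stand 13 mm farther back than shut.
Start: joints at [-1.224, 0.311, 0.014, 1.512, -0.004, 1.319, -0.027], TCP at [0.208, 0.509, 0.231] pointing down, gripper open.
Joint ranges: [-2.7, 2.7], [-0.3, 1.91], [-1.27, 1.3], [0.12, 2.57], [-1.44, 4.58], [0.2, 2.03], [-3.05, 3.05]. Speed limits (rad/s): [2.79, 2.79, 3.14, 3.14, 3.14, 3.14, 3.14].

## Interface

Orientations are given as a rotation vector (axis times angle).
In Python, from plant import readout, imaging, r gives the robot as it stands.
- The arm moves only by the shell command python3 -m handwheel 'ROWS' [FORCE]. ROWS is JSON, a list of rows, each a list of 7 numbers: the turn, a rotation vector about the tool's x, y, z in degrees, then the shift along the tool's x, y, z in m, then the finger opening in m, from 0 to 0.0854. In form: [[ax, ay, az, x, y, z, grip], ...]. A call has 1 to 10 rows; each row shifts and turns the commanded pose from where the row before left it, along the tool's axes as they then stand; what a row does not reach is not made up. A row lasts 1/8 s, in which the tool goes at most 62.5 mm and 10.7 degrees, less where a joint would pass 70% of its speed; a pose out of reach is approached as far as the arm can. A call is refused whole if a number of a shift passes 0.0625 or a number of a turn 10.7, either way. A call with a gripper value outside its range is refused whole. The fingers move at their own pace and stop on an object; FORCE is the grip in N (left out, the last holds). Time passes only in rows, so rows that do not move let the fingers close. It gives the time, the measured TCP pose, the force and the opening at its end, in the units of the state.
- readout.sense(): the state, without advancing time (a new reading comes with each control period).
- imaging.capture(name): name is "scene" or "top" or "wrist"; returns a dict with "color" (384x512x3 uint8, red, green, blue), "fx", "fy", "cx", "cy" (pixels), "dist" ([k1, k2, p1, p2, k3] as OpenCV has them; the pictures are not rectified), "rvec" (rotation vector, rad) and "tvec" (3), from world to camera coordinates, as OpenCV has them. Camera axes: x right, y down, z forward; pixel columns grow to the right and rows downward; lengths in m; the calibration is good to about 2 mm. A picture is of the moment at which its call begins. There is no depth.
- r.sign_off(): hands the job in, once; it reports no verdict.
The state is a dict: "time": time; "q": joint angles; "qd": joint speeds; "joint_efforts": joint torques, N m; "tool_pos": TCP position; "tcp_rot": TCP orientation; "contact_force": force on the tool from outside, world axes, zero at the start; "torque": the same for the moment, N m; "grip_width": opening from 0.0 (shut) to 1.0 (fully open).
Only numpy, scipy, OpenCV 4.12 (cv2) and the standard library are available. Lean on these libraries where they do the work, as an engineer would, in place of code of your own. Each camera call takes 0.05 s, during which the arm holds its last target.

## Working session

There is one attempt and no reset: what is moved stays moved. The work goes in short steps, Python scripts to look and compute and a shell command to move; the robot and the scene stay as the last step left them, time stands still between calls to the robot, and variables do not carry over. Pictures are saved under pics/ and viewed, and the job is handed in when it is done.

```bash
ls; mkdir -p pics; cat > h.py <<'E'
import numpy as np, cv2
from plant import readout, imaging, r
def cap(n,f=None):
    c=imaging.capture(n)
    if f: cv2.imwrite('pics/'+f,cv2.cvtColor(c['color'],cv2.COLOR_RGB2BGR))
    return c
def ray(c,uv):
    K=np.array([[c['fx'],0,c['cx']],[0,c['fy'],c['cy']],[0,0,1]]);
    p=cv2.undistortPoints(np.array([[uv]],float),K,np.array(c['dist'],float))[0,0]
    R=cv2.Rodrigues(np.array(c['rvec'],float))[0]; t=np.array(c['tvec'],float)
    d=R.T@np.array([p[0],p[1],1]); return -R.T@t, d/np.linalg.norm(d)
def onz(c,uv,z):
    o,d=ray(c,uv); return o+d*(z-o[2])/d[2]
def tri(pairs):
    A=np.zeros((3,3));b=np.zeros(3);L=[ray(c,uv) for c,uv in pairs]
    for o,d in L:
        P=np.eye(3)-np.outer(d,d);A+=P;b+=P@o
    x=np.linalg.solve(A,b); return x,[np.linalg.norm((np.eye(3)-np.outer(d,d))@(x-o)) for o,d in L]
def proj(c,X):
    K=np.array([[c['fx'],0,c['cx']],[0,c['fy'],c['cy']],[0,0,1]])
    return cv2.projectPoints(np.array([X],float),np.array(c['rvec'],float),np.array(c['tvec'],float),K,np.array(c['dist'],float))[0].ravel()
E
python3 - <<'E'
from h import *
for n in ("scene","top","wrist"):
    c=cap(n,n+"0.png"); o,_=ray(c,(256,192)); print(n,o.round(3),c['fx'])
print(readout.sense(), r.tcp_to_grasp)
E
```

```text
pics
scene [ 1.437 -0.006  1.063] 467.50696093276014
top [0.461 0.062 1.458] 447.0398199322531
wrist [0.14  0.536 0.373] 288.70766998027494
{'time': 0.15, 'q': array([-1.22370361,  0.31154935,  0.01400003,  1.51264825, -0.00438646,
        1.31918671, -0.02720068]), 'qd': array([-8.80019933e-04, -2.40641877e-03, -8.52435708e-04, -4.45713129e-03,
       -4.79821366e-04,  1.75526437e-05,  1.79190211e-03]), 'joint_efforts': array([-1.76509593e-05, -3.80269790e+01,  1.46040693e-01, -2.30849540e+01,
        1.23161337e-02,  9.75544826e-03,  1.16700693e-05]), 'tool_pos': array([0.20828005, 0.50846532, 0.23048292]), 'tcp_rot': array([ 2.60778196e+00,  1.74998051e+00, -2.21209087e-03]), 'contact_force': array([ 0.1890518 , -0.12768492,  0.4443344 ]), 'torque': array([-0.03988982,  0.02994586, -0.02133919]), 'grip_width': 1.001221555367349} 0.0187
```

View pics/scene0.png

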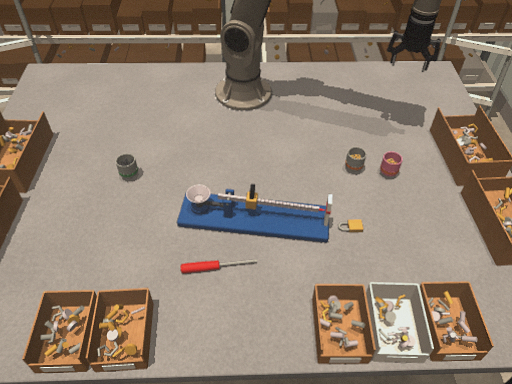

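View pics/top0.png

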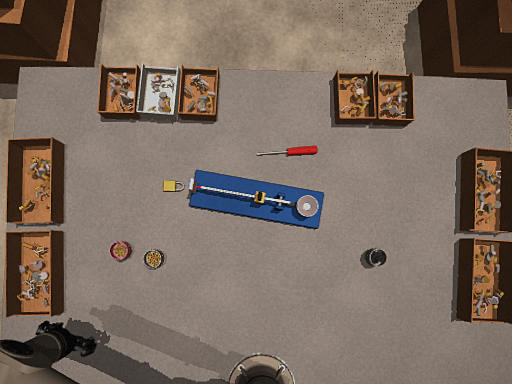

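View pics/wrist0.png

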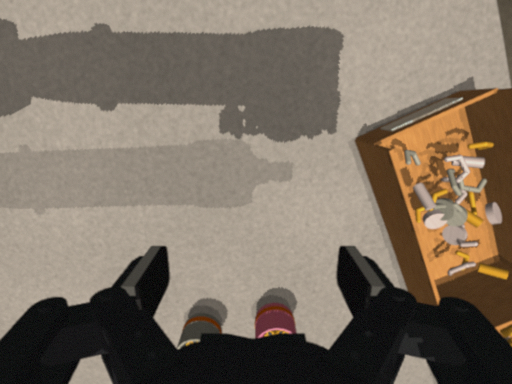

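Candidates: scene (356,160)/top (153,259) is a steel cup with an orange band and nuts. Scene (391,163)/top (120,251) is the pink look-alike, and scene (127,166)/top (375,257) is the green-banded cup. I choose the first and will check it in a close crop.

```bash
python3 - <<'E'
import cv2,numpy as np
s=cv2.imread('pics/scene0.png');t=cv2.imread('pics/top0.png')
a=cv2.resize(s[140:185,335:410],(750,450)[:2] and (600,360),interpolation=cv2.INTER_CUBIC)
b=cv2.resize(t[235:275,100:175],(450,240),interpolation=cv2.INTER_CUBIC)
o=np.zeros((600,600,3),np.uint8);o[:360]=a;o[360:,:450]=b
cv2.imwrite('pics/crop1.png',o)
a=cv2.resize(s[180:245,175:340],(792,312),interpolation=cv2.INTER_CUBIC)
b=cv2.resize(t[165:230,180:330],(660,286),interpolation=cv2.INTER_CUBIC)
o=np.zeros((600,792,3),np.uint8);o[:312]=a;o[312:598,:660]=b
cv2.imwrite('pics/crop2.png',o)
E
```

```text
(no output)
```

View pics/crop1.png

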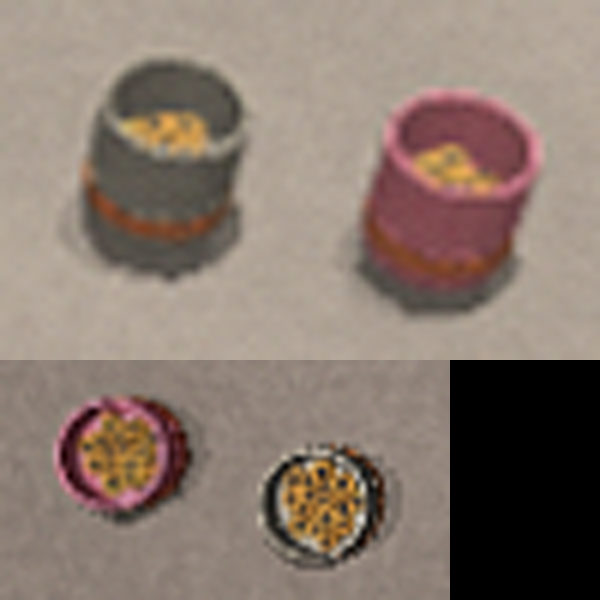

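View pics/crop2.png

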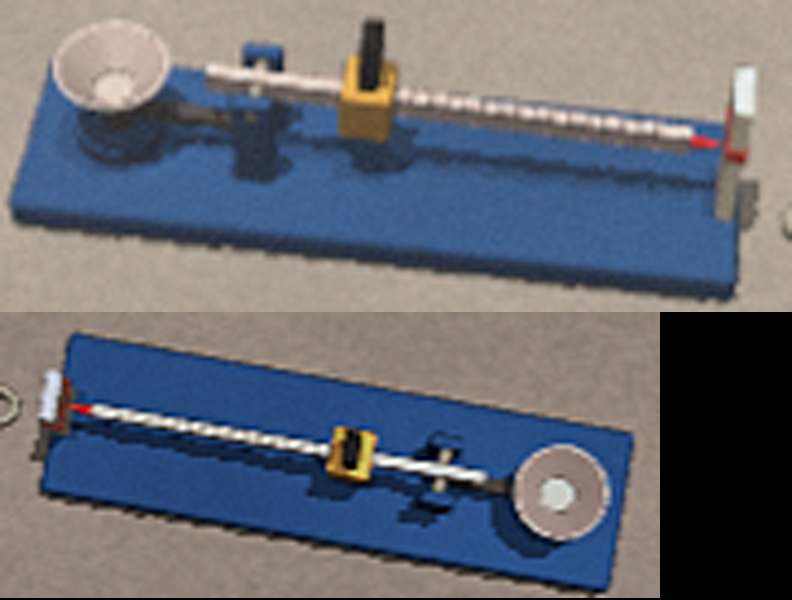

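```bash
python3 - <<'E'
from h import *
s=cap("scene");t=cap("top")
f=lambda x,y,k,x0,y0:((x+.5)/k-.5+x0,(y+.5)/k-.5+y0)
def go(n,a,b): 
    x,e=tri([(s,a),(t,b)]);print(n,x.round(4),np.round(e,4)); return x
cup=go('cup rim',f(172,106,8,335,140),f(321,148,6,100,235))
dish=go('dish rim',f(111.5,64,4.8,175,180),f(561,180,4.4,180,165))
tab=go('tab top',f(374,21,4.8,175,180),f(351,125,4.4,180,165))
tip=go('tip',f(719,143,4.8,175,180),f(70,95,4.4,180,165))
post=go('posttop',f(745,68,4.8,175,180),f(50,82,4.4,180,165))
gc=go('green',(127,159),(375,257))
for X in (cup,dish,tab): print(onz(s,proj(s,X),X[2]))
u=tip-dish;print(np.degrees(np.arctan2(u[1],u[0])),np.linalg.norm(u[:2]))
print('cup at z=.07 top',onz(t,f(321,148,6,100,235),.07),onz(s,f(172,106,8,335,140),.07))
print('dish z=.085',onz(t,f(561,180,4.4,180,165),.087),onz(s,f(111.5,64,4.8,175,180),.087))
R=cv2.Rodrigues(readout.sense()['tcp_rot'])[0];print(R.round(3))
E
```

```text
cup rim [0.4008 0.3425 0.0659] [0.0021 0.0021]
dish rim [ 0.5751 -0.1316  0.0874] [0.0003 0.0003]
tab top [0.6037 0.0188 0.1521] [0.0004 0.0004]
tip [0.6296 0.2157 0.0728] [0.0006 0.0006]
posttop [0.6302 0.2222 0.1383] [0.0005 0.0005]
green [ 0.4195 -0.3511  0.0698] [0.0016 0.0016]
[0.40078427 0.34253981 0.06590503]
[ 0.57505989 -0.13162876  0.0874356 ]
[0.60367163 0.01881652 0.15212735]
81.07282032819533 0.35157272635199094
cup at z=.07 top [0.40066582 0.3395933  0.07      ] [0.40494344 0.34328775 0.07      ]
dish z=.085 [ 0.57509581 -0.13197723  0.087     ] [ 0.57471352 -0.13139861  0.087     ]
[[ 0.379  0.925 -0.   ]
 [ 0.925 -0.379 -0.001]
 [-0.001  0.    -1.   ]]
```

The crop confirms it: the left cup in the scene view is bare steel with an orange band, and the other is pink. I'll move above it and turn the jaws so they open away from the pink cup.

```bash
python3 -m handwheel '[[0,0,0,-0.0162,0.0485,0,0.085],[0,0,0,-0.0162,0.0485,0,0.085],[0,0,0,-0.0162,0.0485,0,0.085],[0,0,0,-0.0162,0.0485,0,0.085],[0,0,0,-0.0162,0.0485,0,0.085]]' 40; python3 -m handwheel '[[0,0,9.6,0,0,0,0.085],[0,0,9.6,0,0,0,0.085],[0,0,9.6,0,0,0,0.085],[0,0,9.6,0,0,0,0.085],[0,0,9.6,0,0,0,0.085],[0,0,9.6,0,0,0,0.085],[0,0,9.6,0,0,0,0.085],[0,0,9.6,0,0,0,0.085],[0,0,0,0,0,0,0.085]]'
python3 - <<'E'
from h import *
c=cap("wrist","w1.png");S=readout.sense();print(S['tool_pos'],S['q'],cv2.Rodrigues(S['tcp_rot'])[0].round(3)); print(proj(c,[.4015,.341,.07]))
E
```

```text
time: 0.88
tool_pos: [0.4032, 0.3409, 0.2313]
tcp_rot: [-2.608, -1.751, -0.0]
contact_force: [0.5, 0.8, 0.4]
grip_width: 0.996
time: 2.0
tool_pos: [0.402, 0.3421, 0.2311]
tcp_rot: [3.132, -0.245, -0.0]
contact_force: [-0.4, 0.8, -0.2]
grip_width: 0.994
[0.40203489 0.34210542 0.23117426] [-1.01316206  0.27121421  0.34976598  1.5820433  -0.09522058  1.30546016
 -0.80556828] [[ 0.988 -0.155 -0.   ]
 [-0.155 -0.988 -0.   ]
 [-0.     0.    -1.   ]]
[252.24634884 180.51683414]
```

View pics/w1.png

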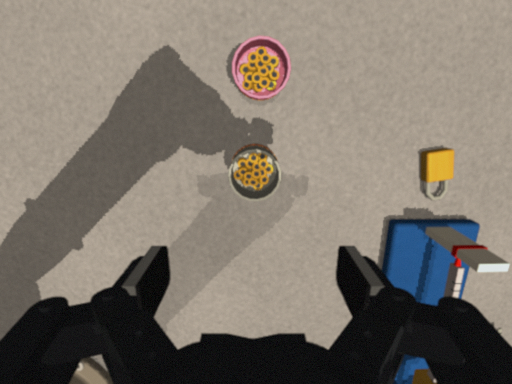

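Wrist view: the steel cup's rim circle is centred near (255,173), with the pink cup above it at (261,67) and the padlock at (438,165).

```bash
python3 - <<'E'
from h import *
c=cap("wrist");t=cap("top");s=cap("scene")
a=onz(c,(255,173),.07);print(a, onz(c,(229,173),.07)-onz(c,(281,173),.07))
print(tri([(c,(255,173)),(s,(356.1,153)),(t,(153.1,259.3))]))
print(tri([(c,(255,173)),(s,(356.1,153))]))
print('pink',onz(c,(261,67),.07))
im=c['color'][135:210,215:295];cv2.imwrite('pics/w1c.png',cv2.resize(cv2.cvtColor(im,cv2.COLOR_RGB2BGR),None,fx=7,fy=7,interpolation=cv2.INTER_CUBIC))
E
```

```text
[0.40570966 0.34878995 0.07      ] [-0.05522078  0.00856599  0.        ]
(array([0.40231596, 0.3443316 , 0.06421167]), [np.float64(0.00448599336642619), np.float64(0.0018414861770414597), np.float64(0.004130600924143541)])
(array([0.40449703, 0.34607693, 0.06721776]), [np.float64(0.0023454295496958344), np.float64(0.0023454295496958123)])
pink [0.42749386 0.45241844 0.07      ]
```

View pics/w1c.png

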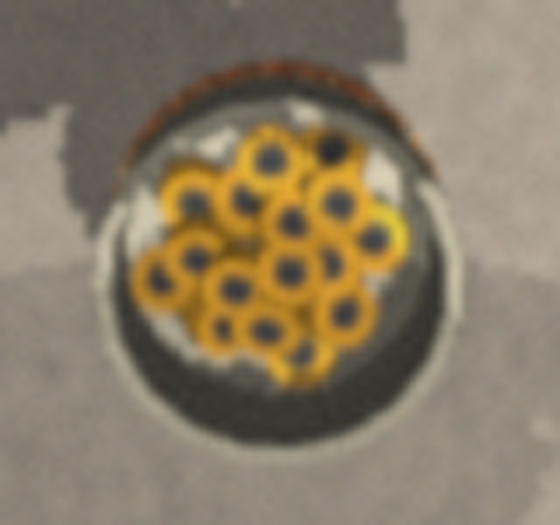

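```bash
python3 - <<'E'
from h import *
t=cap("top");s=cap("scene");c=cap("wrist")
G=lambda c,x0,x1,y0,y1,k:cv2.resize(cv2.cvtColor(c['color'][y0:y1,x0:x1],cv2.COLOR_RGB2BGR),None,fx=k,fy=k,interpolation=cv2.INTER_CUBIC)
def draw(c,im,x0,y0,k,X):
    th=np.linspace(0,2*np.pi,60)
    for z,col in ((.07,(255,255,0)),):
        p=[proj(c,[X[0]+.029*np.cos(a),X[1]+.029*np.sin(a),z]) for a in th]
        for q in p: cv2.circle(im,(int((q[0]+.5-x0)*k),int((q[1]+.5-y0)*k)),1,col,-1)
    return im
for X,n in (([.402,.341],'a'),([.404,.3465],'b')):
    A=draw(t,G(t,138,170,243,275,11),138,243,11,X);B=draw(s,G(s,340,372,142,174,11),340,142,11,X)
    cv2.imwrite(f'pics/ov{n}.png',np.hstack([A,B]))
print(c['rvec'],c['tvec'],readout.sense()['tool_pos'])
E
```

```text
[-2.83868866  0.22195866  0.03400057] [-0.34408195  0.34513927  0.49591584] [0.40219143 0.34207228 0.23130747]
```

View pics/ova.png

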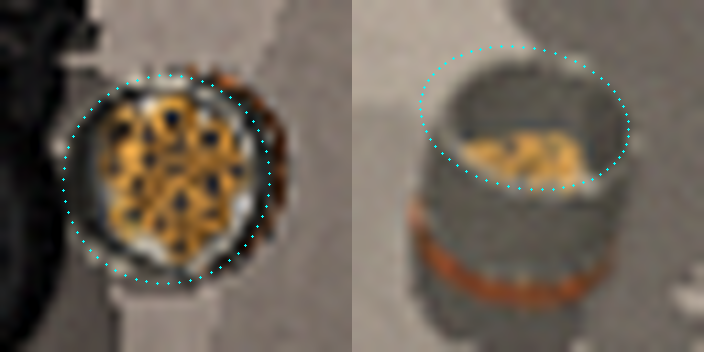

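View pics/ovb.png

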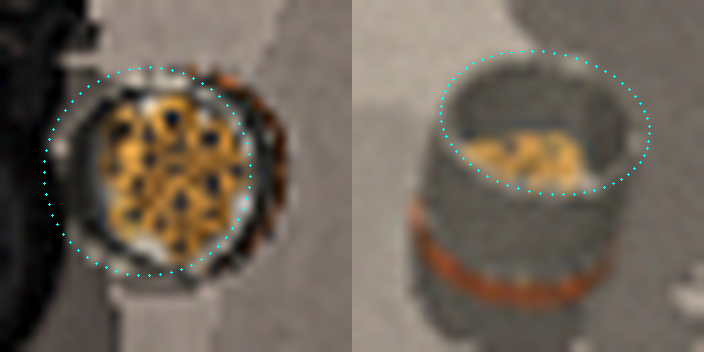

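```bash
python3 -m handwheel '[[0,0,0,0.0015,-0.002,0.05,0.085],[0,0,0,0,0,0.05,0.085],[0,0,0,0,0,0,0.085],[0,0,0,0,0,0,0.085]]'
python3 - <<'E'
from h import *
c=cap("wrist","w2.png");S=readout.sense();print(S['tool_pos']);
for y in (.341,.344,.347): print(proj(c,[.404,y,.07]))
E
```

```text
time: 2.85
tool_pos: [0.4052, 0.3447, 0.1331]
tcp_rot: [-3.13, 0.248, -0.003]
contact_force: [0.7, 0.3, 0.6]
grip_width: 0.996
[0.40565995 0.34508713 0.13379154]
[251.53313726 215.12257335]
[250.90927153 211.45298136]
[250.28045429 207.75390676]
```

View pics/w2.png

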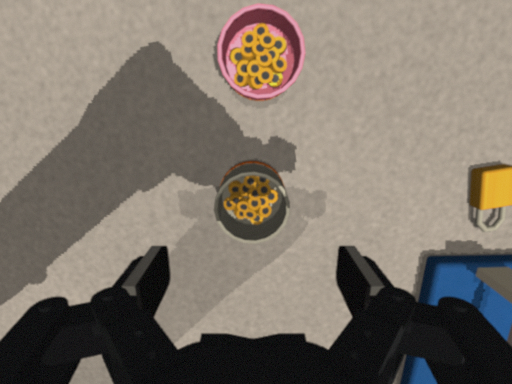

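```bash
python3 -m handwheel '[[0,0,0,0,0,0.04,0.085],[0,0,0,0,0,0.035,0.085],[0,0,0,0,0,0.015,0.085],[0,0,0,0,0,0.012,0.085],[0,0,0,0,0,0,0.085],[0,0,0,0,0,0,0.085]]'
python3 - <<'E'
from h import *
c=cap("wrist","w3.png");S=readout.sense();print(S['tool_pos']);
for y in (.341,.345,.349): print(proj(c,[.405,y,.07]))
E
```

```text
time: 3.65
tool_pos: [0.4049, 0.3446, 0.0305]
tcp_rot: [-3.13, 0.248, -0.003]
contact_force: [0.3, -0.1, 0.1]
grip_width: 0.994
[0.404858   0.3445598  0.03045777]
[253.84530629 300.25139142]
[252.35896999 292.27397202]
[250.84169958 284.1235883 ]
```

View pics/w3.png

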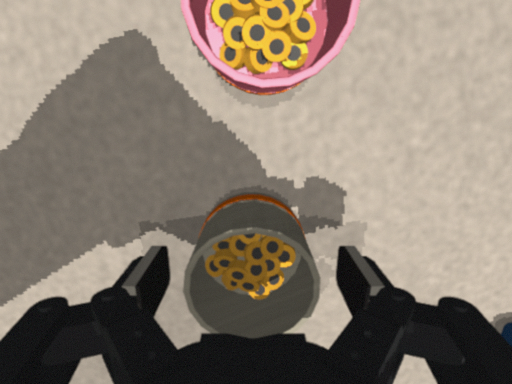

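```bash
python3 - <<'E'
from h import *
c=cap("wrist");im=cv2.cvtColor(c['color'],cv2.COLOR_RGB2BGR)
k=4;x0,y0=170,180
o=cv2.resize(im[180:345,x0:340],None,fx=k,fy=k,interpolation=cv2.INTER_CUBIC);o=cv2.convertScaleAbs(o,alpha=1.6)
for y,col in ((.345,(255,255,0)),(.350,(0,0,255))):
  for a in np.linspace(0,2*np.pi,80):
    for R in (.029,):
        q=proj(c,[.405+R*np.cos(a),y+R*np.sin(a),.07]);cv2.circle(o,(int((q[0]+.5-x0)*k),int((q[1]+.5-y0)*k)),1,col,-1)
cv2.imwrite('pics/w3c.png',o[:600])
E
```

```text
(no output)
```

View pics/w3c.png

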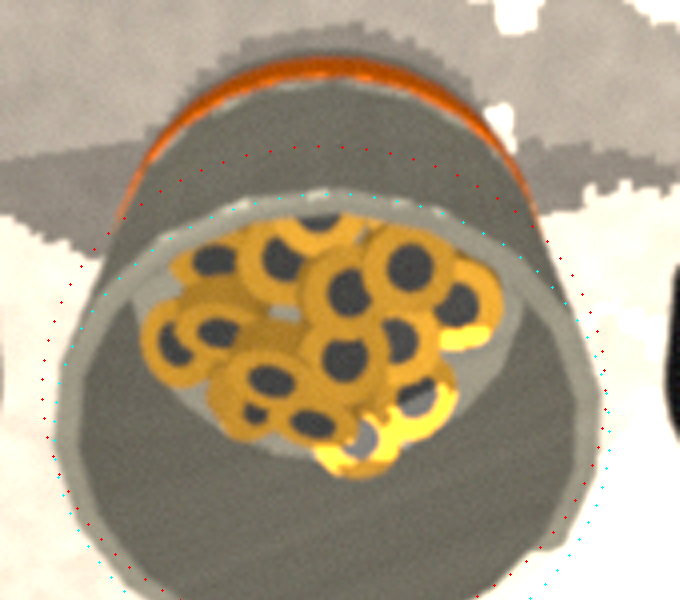

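The overlay at rim height puts the cup axis at about (0.4045, 0.346), between the fingers, so I close.

```bash
python3 -m handwheel '[[0,0,0,0,-0.0015,0,0.085],[0,0,0,0,0,0,0.07],[0,0,0,0,0,0,0.05],[0,0,0,0,0,0,0.05],[0,0,0,0,0,0,0.05],[0,0,0,0,0,0,0.05],[0,0,0,0,0,0,0.05],[0,0,0,0,0,0,0.05]]' 40
python3 -m handwheel '[[0,0,0,0,0,-0.005,0.05],[0,0,0,0,0,-0.015,0.05],[0,0,0,0,0,-0.03,0.05],[0,0,0,0,0,-0.04,0.05],[0,0,0,0,0,-0.03,0.05],[0,0,0,0,0,-0.01,0.05],[0,0,0,0,0,0,0.05]]'
python3 - <<'E'
from h import *
c=cap("wrist","w4.png");cap("scene","s4.png");S=readout.sense();print(S['tool_pos'],S['contact_force'],S['grip_width']);
E
```

```text
time: 4.75
tool_pos: [0.4044, 0.3455, 0.0297]
tcp_rot: [-3.131, 0.248, -0.0]
contact_force: [-0.9, -0.3, 4.8]
grip_width: 0.671
time: 5.62
tool_pos: [0.4041, 0.3452, 0.1593]
tcp_rot: [-3.132, 0.248, -0.0]
contact_force: [-0.8, -0.1, -4.2]
grip_width: 0.668
[0.40310217 0.34450083 0.15768782] [ 0.09301909  0.14852157 -4.18066573] 0.6731852745478386
```

View pics/w4.png

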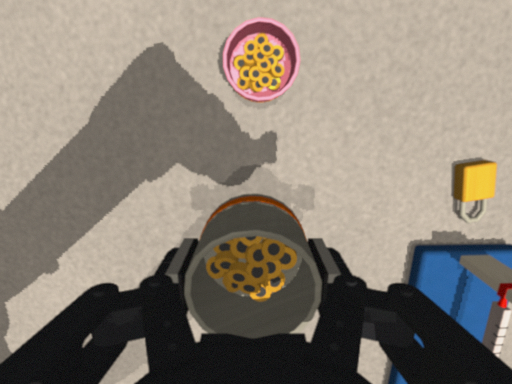

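View pics/s4.png

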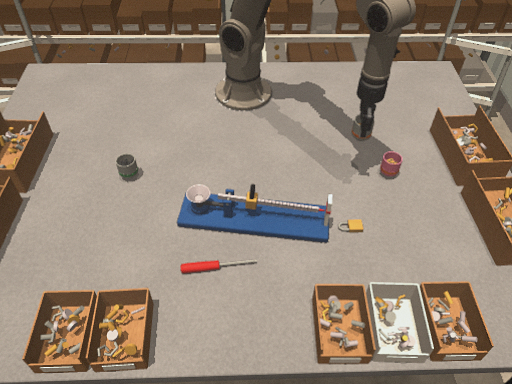

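The cup is held upright and reads about 4.2 N. I'll carry it high to a spot just past the dish, where the wrist camera can see both the dish and the cup.

```bash
python3 -m handwheel '[[0,0,0,0.007,0.016,-0.02,0.05],[0,0,0,0.0122,0.028,-0.03,0.05],[0,0,0,0.0175,0.04,0,0.05],[0,0,0,0.0175,0.04,0,0.05],[0,0,0,0.0175,0.04,0,0.05],[0,0,0,0.0175,0.04,0,0.05],[0,0,0,0.0175,0.04,0,0.05],[0,0,0,0.0175,0.04,0,0.05]]'
python3 -m handwheel '[[0,0,0,0.0175,0.04,0,0.05],[0,0,0,0.0175,0.04,0,0.05],[0,0,0,0.0175,0.04,0,0.05],[0,0,0,0.0175,0.04,0,0.05],[0,0,0,0.0175,0.04,0,0.05],[0,0,0,0.0175,0.04,0,0.05],[0,0,0,0.0122,0.028,0,0.05],[0,0,0,0.0055,0.012,0,0.05],[0,0,0,0,0,0,0.05],[0,0,0,0,0,0,0.05]]'
python3 - <<'E'
from h import *
c=cap("wrist","w5.png");S=readout.sense();print(S['tool_pos'],S['contact_force'],S['grip_width']);print(proj(c,[.575,-.132,.087]))
print(cv2.Rodrigues(S['tcp_rot'])[0].round(3))
E
```

```text
time: 6.72
tool_pos: [0.4812, 0.0439, 0.2077]
tcp_rot: [3.131, -0.248, -0.005]
contact_force: [0.3, 0.7, -4.3]
grip_width: 0.67
time: 7.98
tool_pos: [0.5593, -0.248, 0.2087]
tcp_rot: [-3.13, 0.244, 0.002]
contact_force: [0.1, -0.1, -4.5]
grip_width: 0.667
[ 0.55942327 -0.24798077  0.20895184] [ 0.52940911  0.26228969 -4.04046577] 0.6731137805372018
[249.89185807  55.79838439]
[[ 0.988 -0.155 -0.   ]
 [-0.155 -0.988  0.002]
 [-0.001 -0.002 -1.   ]]
```

View pics/w5.png

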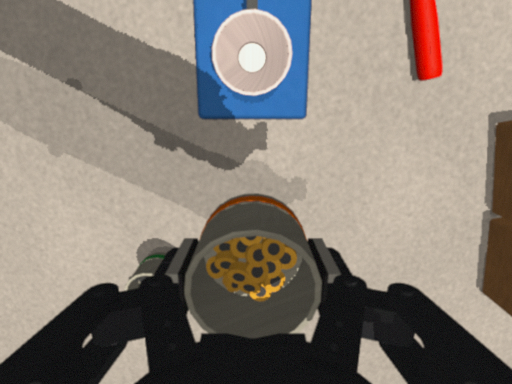

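```bash
python3 -m handwheel '[[0,0,0,-0.0005,-0.015,0,0.05],[0,0,0,-0.0005,-0.03,0,0.05],[0,0,0,-0.0005,-0.035,0,0.05],[0,0,0,-0.0005,-0.025,0.02,0.05],[0,0,0,0,-0.0126,0.02,0.05],[0,0,0,0,0,0.015,0.05],[0,0,0,0,0,0.01,0.05],[0,0,0,0,0,0,0.05],[0,0,0,0,0,0,0.05]]'
python3 - <<'E'
from h import *
c=cap("wrist","w6.png");S=readout.sense();print(S['tool_pos'],S['contact_force'],S['grip_width'])
s=cap("scene");t=cap("top")
k=6
G=lambda c,x0,x1,y0,y1,k:cv2.resize(cv2.cvtColor(c['color'][y0:y1,x0:x1],cv2.COLOR_RGB2BGR),None,fx=k,fy=k,interpolation=cv2.INTER_CUBIC)
p=S['tool_pos'];z=p[2]-.0297
print(proj(s,[*p[:2],z]),proj(s,[*p[:2],z+.07]),proj(t,[*p[:2],z+.07]))
cv2.imwrite('pics/s6.png',np.hstack([G(s,165,230,145,225,k),G(t,275,340,165,245,k)]))
E
```

```text
time: 9.15
tool_pos: [0.5761, -0.1353, 0.1452]
tcp_rot: [3.131, -0.251, 0.003]
contact_force: [0.4, -0.9, -4.5]
grip_width: 0.668
[ 0.57617355 -0.1351323   0.1452326 ] [ 0.72072397  0.12424174 -4.67781055] 0.669105101918426
[195.56609921 186.4388027 ] [193.26033735 168.45345502] [313.07201298 202.40933582]
```

View pics/s6.png

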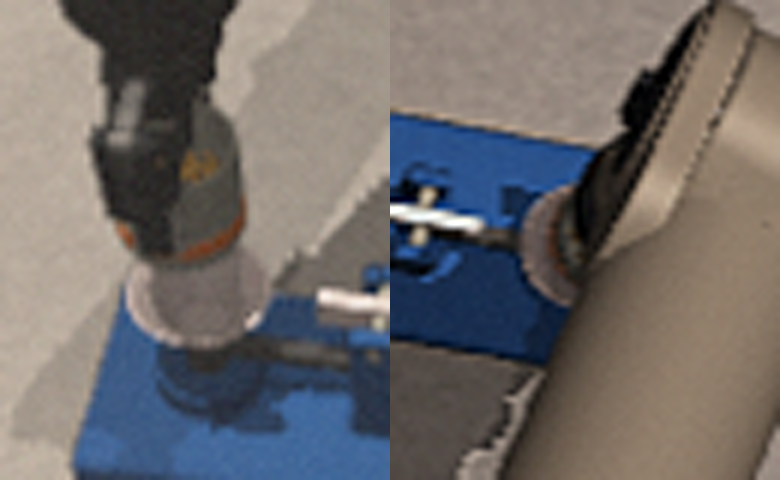

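View pics/w6.png

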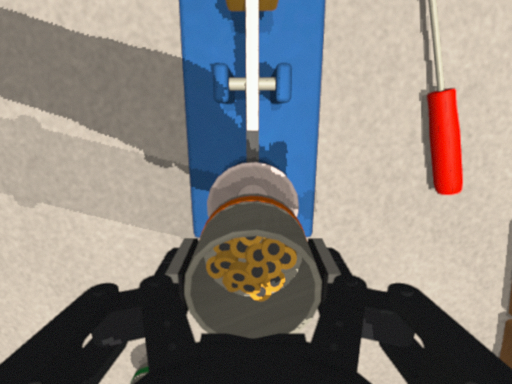

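```bash
python3 - <<'E'
from h import *
c=cap("wrist")
for y in (-.135,-.132,-.129): print(proj(c,[.575+(y+.132)*.156+.034*.155,y+.034*.988,.087]))
o=cv2.cvtColor(c['color'],cv2.COLOR_RGB2BGR)[140:260,190:320];cv2.imwrite('pics/w6c.png',cv2.resize(o,None,fx=5,fy=5,interpolation=cv2.INTER_CUBIC))
E
```

```text
[250.01886518 167.91554589]
[249.99441506 163.66645799]
[249.96980557 159.38197066]
```

View pics/w6c.png

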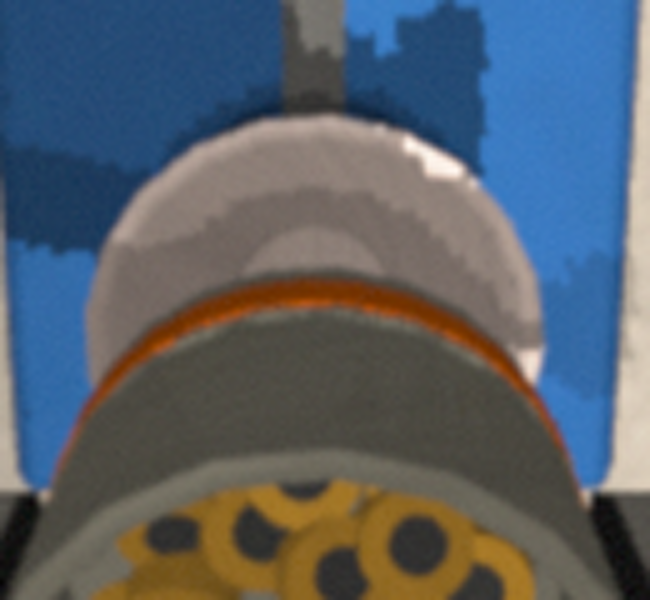

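```bash
python3 -m handwheel '[[0,0,0,0,-0.0027,0.005,0.05],[0,0,0,0,0,0.012,0.05],[0,0,0,0,0,0.012,0.05],[0,0,0,0,0,0.006,0.05],[0,0,0,0,0,0,0.05],[0,0,0,0,0,0,0.05]]'
python3 - <<'E'
from h import *
c=cap("wrist");S=readout.sense();print(S['tool_pos'],S['contact_force'],S['grip_width'])
s=cap("scene");k=8
G=lambda c,x0,x1,y0,y1,k:cv2.resize(cv2.cvtColor(c['color'][y0:y1,x0:x1],cv2.COLOR_RGB2BGR),None,fx=k,fy=k,interpolation=cv2.INTER_CUBIC)
cv2.imwrite('pics/s7.png',np.hstack([G(s,175,225,160,220,k),cv2.resize(G(c,190,320,140,260,1),(390,480))]))
E
```

```text
time: 10.1
tool_pos: [0.5764, -0.1317, 0.1096]
tcp_rot: [3.132, -0.249, 0.001]
contact_force: [0.6, -0.1, -4.4]
grip_width: 0.669
[ 0.57652708 -0.13166775  0.10977693] [-0.28325826 -0.13985815 -3.5695676 ] 0.6665914894608056
```

View pics/s7.png

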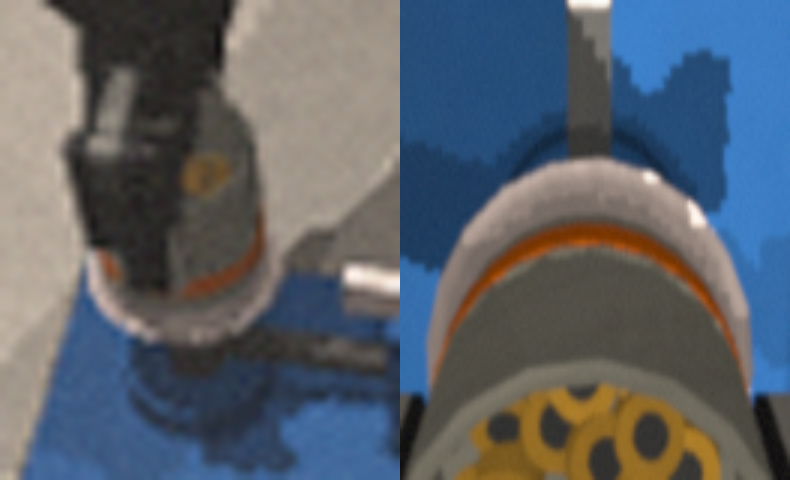

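Cup and dish are centred on each other in both views, within about 1 mm. I'll lower it softly and watch the force.

```bash
python3 -m handwheel '[[0,0,0,0,0,0.003,0.05],[0,0,0,0,0,0.003,0.05],[0,0,0,0,0,0,0.05],[0,0,0,0,0,0,0.05]]';python3 -m handwheel '[[0,0,0,0,0,0.002,0.05],[0,0,0,0,0,0.002,0.05],[0,0,0,0,0,0,0.05],[0,0,0,0,0,0,0.05]]';python3 -m handwheel '[[0,0,0,0,0,0.0015,0.05],[0,0,0,0,0,0.0015,0.05],[0,0,0,0,0,0,0.05],[0,0,0,0,0,0,0.05]]'
```

```text
time: 10.7
tool_pos: [0.5761, -0.1314, 0.1033]
tcp_rot: [-3.132, 0.248, -0.0]
contact_force: [0.5, -0.4, -4.8]
grip_width: 0.667
time: 11.2
tool_pos: [0.5761, -0.1314, 0.0993]
tcp_rot: [-3.132, 0.248, 0.0]
contact_force: [0.2, 0.2, -4.2]
grip_width: 0.671
time: 11.7
tool_pos: [0.5761, -0.1314, 0.0963]
tcp_rot: [-3.132, 0.248, -0.0]
contact_force: [0.1, 0.4, -4.7]
grip_width: 0.67
```

```bash
python3 -m handwheel '[[0,0,0,0,0,0.001,0.05],[0,0,0,0,0,0.001,0.05],[0,0,0,0,0,0,0.05],[0,0,0,0,0,0,0.05]]';python3 -m handwheel '[[0,0,0,0,0,0.001,0.05],[0,0,0,0,0,0.001,0.05],[0,0,0,0,0,0,0.05]]'
python3 - <<'E'
from h import *
c=cap("wrist");S=readout.sense();print(S['tool_pos'],S['contact_force'],S['grip_width'])
s=cap("scene")
G=lambda c,x0,x1,y0,y1,k:cv2.resize(cv2.cvtColor(c['color'][y0:y1,x0:x1],cv2.COLOR_RGB2BGR),None,fx=k,fy=k,interpolation=cv2.INTER_CUBIC)
cv2.imwrite('pics/s8.png',np.hstack([G(s,175,225,160,220,8),cv2.resize(G(c,190,320,140,260,1),(390,480))]))
cv2.imwrite('pics/s8b.png',G(s,300,345,180,235,9))
E
```

```text
time: 12.2
tool_pos: [0.5762, -0.1314, 0.0943]
tcp_rot: [-3.132, 0.248, -0.0]
contact_force: [1.0, 0.4, -4.1]
grip_width: 0.672
time: 12.58
tool_pos: [0.5762, -0.1314, 0.0924]
tcp_rot: [-3.132, 0.248, -0.0]
contact_force: [0.4, -0.1, -4.0]
grip_width: 0.671
[ 0.57617688 -0.13140532  0.09233747] [ 0.21494335  0.47725487 -3.6806109 ] 0.669987041148817
```

View pics/s8.png

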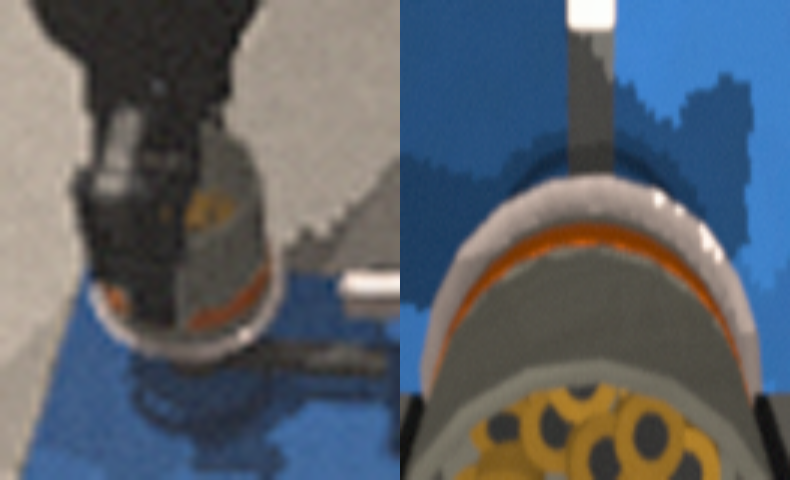

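View pics/s8b.png

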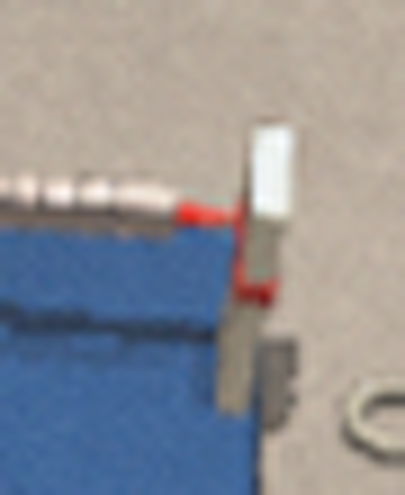

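The pointer has risen above the mark, so the dish now carries some load. I'll keep lowering until the force goes.

```bash
python3 -m handwheel '[[0,0,0,0,0,0.001,0.05],[0,0,0,0,0,0,0.05],[0,0,0,0,0,0,0.05]]';python3 -m handwheel '[[0,0,0,0,0,0.001,0.05],[0,0,0,0,0,0,0.05],[0,0,0,0,0,0,0.05]]';
```

```text
time: 13.05
tool_pos: [0.5765, -0.1313, 0.0917]
tcp_rot: [-3.131, 0.248, -0.001]
contact_force: [0.2, 1.5, 0.7]
grip_width: 0.669
time: 13.42
tool_pos: [0.5766, -0.1313, 0.0913]
tcp_rot: [-3.131, 0.248, -0.002]
contact_force: [-1.1, 3.3, 5.4]
grip_width: 0.674
```

```bash
python3 -m handwheel '[[0,0,0,0,-0.001,-0.001,0.05],[0,0,0,0,0,0,0.05],[0,0,0,0,0,0,0.05]]'; python3 -m handwheel '[[0,0,0,0,-0.0005,0.0004,0.05],[0,0,0,0,0,0,0.05],[0,0,0,0,0,0,0.05]]'
```

```text
time: 13.8
tool_pos: [0.5766, -0.1311, 0.0915]
tcp_rot: [3.131, -0.249, 0.002]
contact_force: [0.3, -0.1, 2.3]
grip_width: 0.67
time: 14.18
tool_pos: [0.5767, -0.131, 0.0914]
tcp_rot: [3.13, -0.249, 0.002]
contact_force: [0.7, -1.2, 4.6]
grip_width: 0.671
```

```bash
python3 -m handwheel '[[0,0,0,0,0.0003,-0.0006,0.05],[0,0,0,0,0,0,0.05]]'; python3 -m handwheel '[[0,0,0,0,0,0,0.058],[0,0,0,0,0,0,0.06],[0,0,0,0,0,0,0.064],[0,0,0,0,0,0,0.07],[0,0,0,0,0,0,0.078],[0,0,0,0,0,0,0.085],[0,0,0,0,0,0,0.085],[0,0,0,0,0,0,0.085]]' 20
python3 - <<'E'
from h import *
c=cap("wrist");S=readout.sense();print(S['tool_pos'],S['contact_force'],S['grip_width'])
s=cap("scene")
G=lambda c,x0,x1,y0,y1,k:cv2.resize(cv2.cvtColor(c['color'][y0:y1,x0:x1],cv2.COLOR_RGB2BGR),None,fx=k,fy=k,interpolation=cv2.INTER_CUBIC)
cv2.imwrite('pics/s9.png',np.hstack([G(s,175,225,160,220,8),cv2.resize(G(c,190,320,140,260,1),(390,480))]))
cv2.imwrite('pics/w9.png',G(c,0,512,0,384,1))
E
```

```text
time: 14.42
tool_pos: [0.5766, -0.131, 0.0915]
tcp_rot: [3.131, -0.249, 0.002]
contact_force: [2.6, -3.2, 2.5]
grip_width: 0.67
time: 15.42
tool_pos: [0.5763, -0.1302, 0.0915]
tcp_rot: [-3.132, 0.248, -0.0]
contact_force: [0.4, -0.3, -0.2]
grip_width: 0.991
[ 0.57628367 -0.13023841  0.09152752] [-0.09893858  0.17888039  0.58411795] 0.9938818925963451
```

View pics/s9.png

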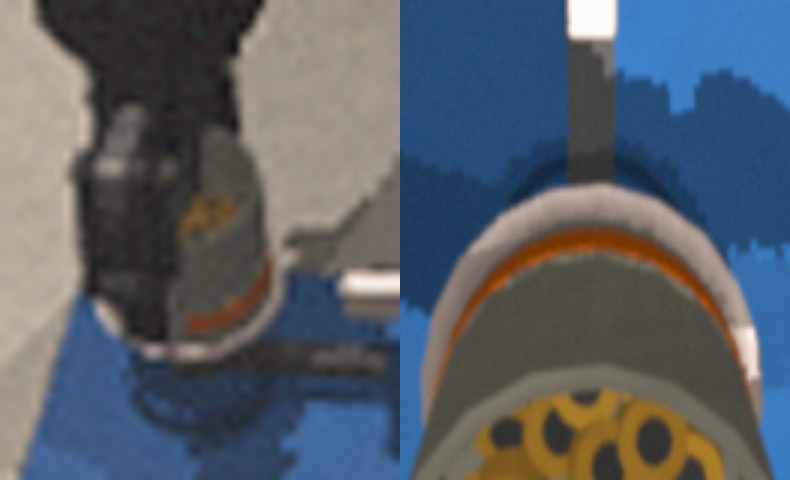

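View pics/w9.png

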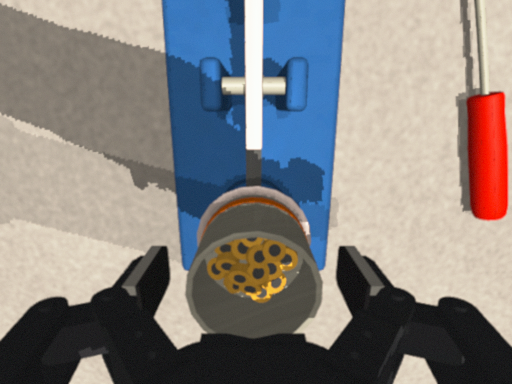

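```bash
python3 -m handwheel '[[0,0,0,0,0,-0.01,0.085],[0,0,0,0,0,-0.02,0.085],[0,0,0,0,0,-0.04,0.085],[0,0,0,0,0,-0.04,0.085],[0,0,0,0,0,-0.03,0.085],[0,0,0,0,0,0,0.085]]'
python3 - <<'E'
from h import *
c=cap("wrist","w10.png");S=readout.sense();print(S['tool_pos'],S['q'])
s=cap("scene")
G=lambda c,x0,x1,y0,y1,k:cv2.resize(cv2.cvtColor(c['color'][y0:y1,x0:x1],cv2.COLOR_RGB2BGR),None,fx=k,fy=k,interpolation=cv2.INTER_CUBIC)
cv2.imwrite('pics/s10.png',G(s,175,345,150,245,4))
E
```

```text
time: 16.27
tool_pos: [0.5781, -0.1314, 0.2353]
tcp_rot: [3.131, -0.249, 0.012]
contact_force: [0.4, -0.9, 0.3]
grip_width: 0.997
[ 0.5769612  -0.13073379  0.23313464] [-0.24050254  0.44072706  0.64295462  1.40936287 -0.26445606  1.37477711
  0.24830491]
```

View pics/s10.png

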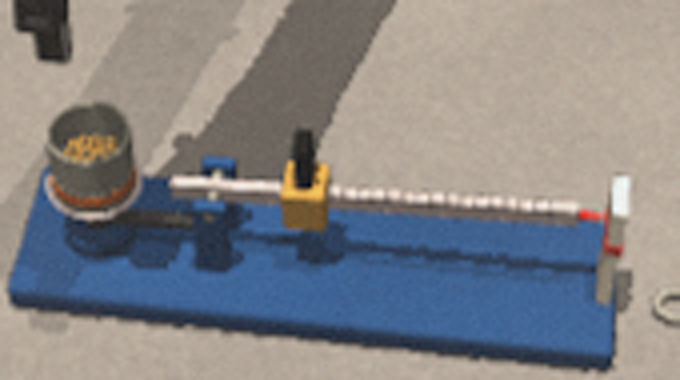

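View pics/w10.png

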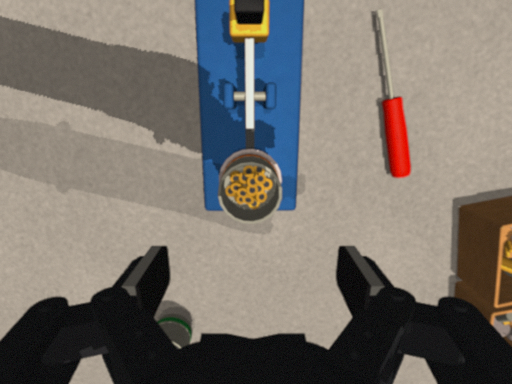

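The cup sits upright in the dish at scene crop (92,160), and the pointer has risen to the upper stop. Next is the poise tab.

```bash
python3 -m handwheel '[[0,0,0,0.001,-0.038,0,0.085],[0,0,0,0.001,-0.038,0,0.085],[0,0,0,0.001,-0.038,0,0.085],[0,0,0,0,-0.038,0,0.085]]'; python3 -m handwheel '[[0,0,-10,0,0,0,0.085],[0,0,-10,0,0,0,0.07],[0,0,-10,0,0,0,0.06],[0,0,-10,0,0,0,0.05],[0,0,-10,0,0,0,0.045],[0,0,-10,0,0,0,0.045],[0,0,-10,0,0,0,0.045],[0,0,-10,0,0,0,0.045],[0,0,-10,0,0,0,0.045],[0,0,0,0,0,0,0.045]]'
python3 - <<'E'
from h import *
c=cap("wrist","w11.png");S=readout.sense();print(S['tool_pos'],S['q'],cv2.Rodrigues(S['tcp_rot'])[0].round(3))
t=cap("top");s=cap("scene")
for X in ([.6037,.0188,.145],[.63,.2157,.098]): print(proj(c,X))
G=lambda c,x0,x1,y0,y1,k:cv2.resize(cv2.cvtColor(c['color'][y0:y1,x0:x1],cv2.COLOR_RGB2BGR),None,fx=k,fy=k,interpolation=cv2.INTER_CUBIC)
cv2.imwrite('pics/s11.png',G(s,175,345,150,245,4))
E
```

```text
time: 16.88
tool_pos: [0.6023, 0.0207, 0.2297]
tcp_rot: [3.131, -0.249, -0.005]
contact_force: [1.2, -0.1, -0.0]
grip_width: 0.992
time: 18.12
tool_pos: [0.6023, 0.0195, 0.2299]
tcp_rot: [-2.39, -2.035, 0.004]
contact_force: [-0.4, -0.8, -0.2]
grip_width: 0.524
[0.60242432 0.01942308 0.23014653] [-0.25397319  0.42921385  0.28726725  1.36378799 -0.12072188  1.36834298
  1.44268405] [[ 0.161  0.987 -0.003]
 [ 0.987 -0.161  0.   ]
 [-0.    -0.003 -1.   ]]
[252.28927623 203.57879086]
[450.65226121 183.74998658]
```

View pics/s11.png

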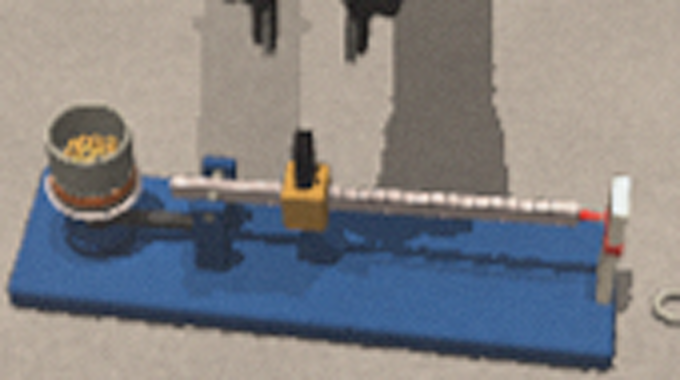

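View pics/w11.png

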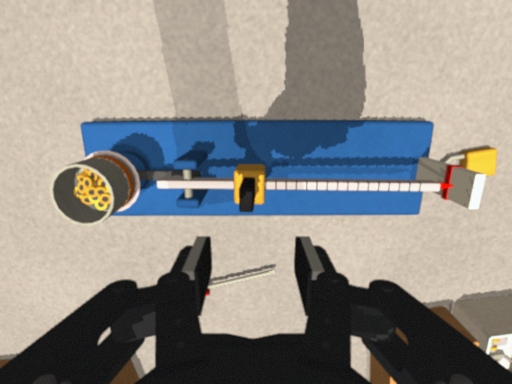

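```bash
python3 - <<'E'
from h import *
c=cap("wrist");s=cap("scene")
G=lambda c,x0,x1,y0,y1,k:cv2.resize(cv2.cvtColor(c['color'][y0:y1,x0:x1],cv2.COLOR_RGB2BGR),None,fx=k,fy=k,interpolation=cv2.INTER_CUBIC)
cv2.imwrite('pics/s12.png',np.hstack([G(c,225,275,155,220,7),G(s,235,270,175,220.__int__() if 0 else 220,10)[:450][:455] if 0 else cv2.resize(G(s,235,270,175,220,10),(350,455))]))
E
```

```text
File "<stdin>", line 4
    cv2.imwrite('pics/s12.png',np.hstack([G(c,225,275,155,220,7),G(s,235,270,175,220.__int__() if 0 else 220,10)[:450][:455] if 0 else cv2.resize(G(s,235,270,175,220,10),(350,455))]))
                                                                                    ^
SyntaxError: invalid decimal literal
```

```bash
python3 - <<'E'
from h import *
c=cap("wrist");s=cap("scene")
G=lambda c,x0,x1,y0,y1,k:cv2.resize(cv2.cvtColor(c['color'][y0:y1,x0:x1],cv2.COLOR_RGB2BGR),None,fx=k,fy=k,interpolation=cv2.INTER_CUBIC)
cv2.imwrite('pics/s12.png',cv2.convertScaleAbs(np.hstack([G(c,225,275,155,220,7),G(s,235,270,175,240,7)]),alpha=1.8))
E
```

```text
(no output)
```

View pics/s12.png

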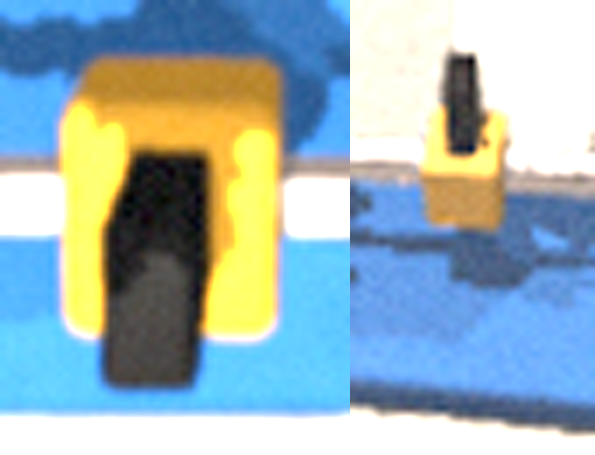

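```bash
python3 - <<'E'
from h import *
c=cap("wrist");s=cap("scene")
w=(246.3,200.3)
print(tri([(c,w),(s,(251,183.7))]))
print(onz(c,w,.1455),onz(s,(251,183.7),.1455))
print(onz(c,(443,187),.098), 'post',onz(c,(477,190),.122))
print('dish',onz(c,(113,185),.081))
E
```

```text
(array([0.6000835 , 0.01492792, 0.14940478]), [np.float64(0.00040393989545709077), np.float64(0.0004039398954570954)])
[0.60127806 0.01423895 0.1455    ] [0.59655353 0.01542019 0.1455    ]
[0.6335919  0.20866718 0.098     ] post [0.63265636 0.225888   0.122     ]
dish [ 0.58244334 -0.12702627  0.081     ]
```

```bash
python3 -m handwheel '[[0,0,0,-0.004,0,0.03,0.045],[0,0,0,0,0,0.03,0.045],[0,0,0,0,0,0,0.045]]'
python3 - <<'E'
from h import *
c=cap("wrist","w13.png");S=readout.sense();print(S['tool_pos'])
E
```

```text
time: 18.85
tool_pos: [0.6004, 0.0156, 0.1689]
tcp_rot: [-2.388, -2.036, 0.008]
contact_force: [0.4, 0.2, 0.2]
grip_width: 0.531
[0.60194023 0.01560303 0.17094468]
```

View pics/w13.png

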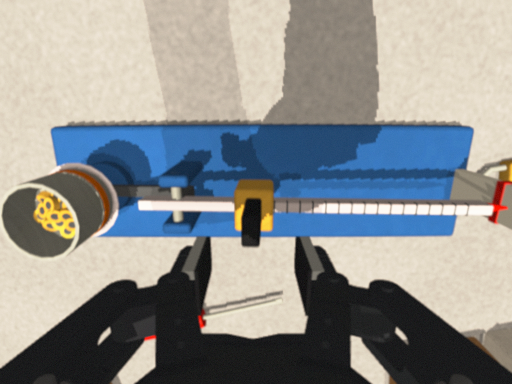

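```bash
python3 -m handwheel '[[0,0,0,0,0,0.02,0.045],[0,0,0,0,0,0.02,0.045],[0,0,0,0,0,0.009,0.045],[0,0,0,0,0,0,0.03],[0,0,0,0,0,0,0.02],[0,0,0,0,0,0,0.018],[0,0,0,0,0,0,0.018]]' 20
python3 - <<'E'
from h import *
c=cap("wrist","w14.png");S=readout.sense();print(S['tool_pos'],S['contact_force'],S['grip_width']*.0854)
E
```

```text
time: 19.77
tool_pos: [0.6029, 0.0154, 0.1231]
tcp_rot: [2.39, 2.038, 0.001]
contact_force: [-0.1, 0.6, -0.4]
grip_width: 0.213
[0.60281559 0.01540884 0.12290381] [ 0.81180428 -0.27286128 -0.26316767] 0.01798550108178581
```

View pics/w14.png

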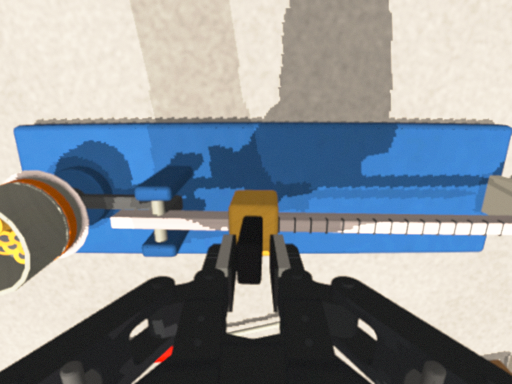

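The tab at (250,250) stands between the fingers with a small gap. I slide the poise outward.

```bash
python3 -m handwheel '[[0,0,0,0.005,0,0,0.016],[0,0,0,0.01,0,0,0.016],[0,0,0,0.015,0,0,0.016],[0,0,0,0.02,0,0,0.016],[0,0,0,0.02,0,0,0.016],[0,0,0,0.02,0,0,0.016],[0,0,0,0.015,0,0,0.016],[0,0,0,0.01,0,0,0.016],[0,0,0,0.005,0,0,0.016],[0,0,0,0,0,0,0.03]]' 20
python3 -m handwheel '[[0,0,0,0,0,0,0.04],[0,0,0,0,0,0,0.04],[0,0,0,0,0,0,0.04],[0,0,0,0,0,0,0.04],[0,0,0,0,0,0,0.04],[0,0,0,0,0,0,0.04],[0,0,0,0,0,0,0.04],[0,0,0,0,0,0,0.04],[0,0,0,0,0,0,0.04],[0,0,0,0,0,0,0.04]]'
python3 - <<'E'
from h import *
c=cap("wrist","w15.png");S=readout.sense();print(S['tool_pos'],S['contact_force'],S['grip_width']*.0854)
s=cap("scene")
G=lambda c,x0,x1,y0,y1,k:cv2.resize(cv2.cvtColor(c['color'][y0:y1,x0:x1],cv2.COLOR_RGB2BGR),None,fx=k,fy=k,interpolation=cv2.INTER_CUBIC)
cv2.imwrite('pics/s15.png',np.vstack([G(s,175,345,150,245,4)]))
cv2.imwrite('pics/s15b.png',G(s,300,345,180,235,9))
E
```

```text
time: 21.08
tool_pos: [0.6212, 0.1347, 0.1224]
tcp_rot: [-2.389, -2.038, -0.0]
contact_force: [0.8, 0.6, 0.5]
grip_width: 0.351
time: 22.32
tool_pos: [0.6215, 0.1339, 0.1225]
tcp_rot: [2.39, 2.039, 0.0]
contact_force: [0.2, -0.6, -0.0]
grip_width: 0.468
[0.62148993 0.13393428 0.12251561] [-0.68612027 -0.26983452 -0.16200243] 0.03991291205583003
```

View pics/s15.png

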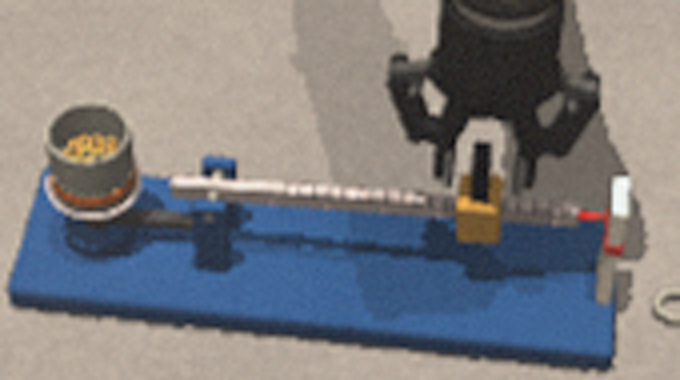

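View pics/s15b.png

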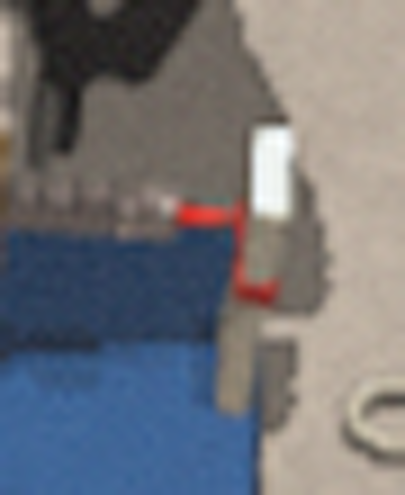

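View pics/w15.png

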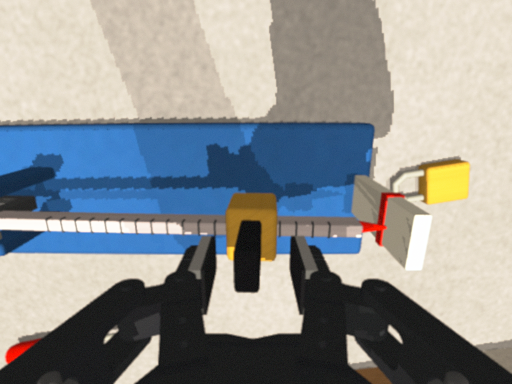

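Pointer is still at its upper stop (crop (205,213)). I'll go further.

```bash
cat > look.py <<'E'
import sys
from h import *
n=sys.argv[1]
s=cap("scene");S=readout.sense();print(S['time'],S['tool_pos'].round(4),round(S['grip_width']*.0854,4))
G=lambda c,x0,x1,y0,y1,k:cv2.resize(cv2.cvtColor(c['color'][y0:y1,x0:x1],cv2.COLOR_RGB2BGR),None,fx=k,fy=k,interpolation=cv2.INTER_CUBIC)
cv2.imwrite(f'pics/{n}.png',G(s,270,345,180,230,9))
E
python3 -m handwheel '[[0,0,0,0,0,0,0.016],[0,0,0,0,0,0,0.016],[0,0,0,0.004,0,0,0.016],[0,0,0,0.004,0,0,0.016],[0,0,0,0,0,0,0.016],[0,0,0,0,0,0,0.025],[0,0,0,0,0,0,0.025],[0,0,0,0,0,0,0.025],[0,0,0,0,0,0,0.025],[0,0,0,0,0,0,0.025]]' 20
python3 look.py p1
```

```text
time: 23.68
tool_pos: [0.6228, 0.1418, 0.1225]
tcp_rot: [-2.39, -2.039, -0.0]
contact_force: [-0.4, -0.1, 0.1]
grip_width: 0.297
23.725 [0.6228 0.1418 0.1225] 0.0251
```

View pics/p1.png

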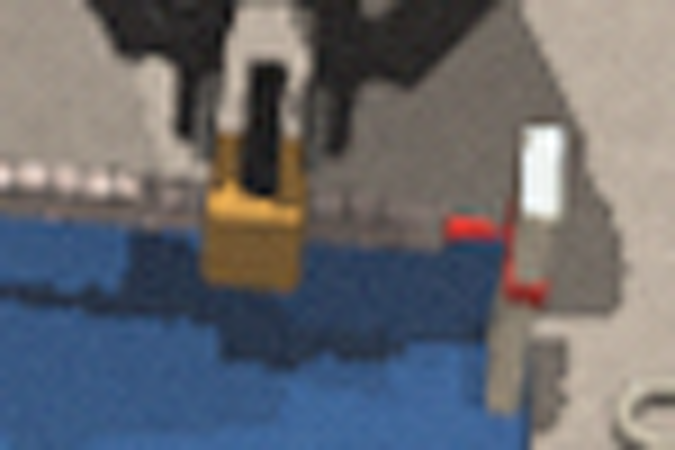

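```bash
cat > tip.py <<'E'
from h import *
s=cap("scene");im=s['color'].astype(int)
for z in (.098,.085,.072): print(z,proj(s,[.6296,.2157,z]).round(2))
R,Gc,B=im[...,0],im[...,1],im[...,2]
m=((R-Gc>70)&(R-B>70)).astype(np.uint8);m[:195]=0;m[225:]=0;m[:,:315]=0;m[:,340:]=0
n,l,st,ce=cv2.connectedComponentsWithStats(m)
for y in range(198,218): print(y,''.join('#' if v else '.' for v in m[y,315:335]))
w=np.clip(np.minimum(R-Gc,R-B),0,None).astype(float)
for x in range(317,328):
    c=w[198:217,x]; print(x, round((c*np.arange(198,217)).sum()/max(c.sum(),1),2), int(c.max()))
E
python3 tip.py
```

```text
0.098 [325.29 203.48]
0.085 [324.72 206.55]
0.072 [324.15 209.58]
198 ....................
199 ....................
200 ....................
201 ....................
202 ....................
203 ....................
204 .....####...........
205 ....######.#........
206 ...........#........
207 ....................
208 ....................
209 ...........#........
210 ...........#........
211 ...........#........
212 ...........####.....
213 ..............#.....
214 ....................
215 ....................
216 ....................
217 ....................
317 202.46 12
318 202.14 10
319 203.77 71
320 204.3 153
321 204.4 180
322 204.33 160
323 204.42 147
324 204.66 115
325 206.41 62
326 207.82 89
327 208.72 96
```

```bash
python3 -m handwheel '[[0,0,0,0,0,0,0.016],[0,0,0,0,0,0,0.016],[0,0,0,0.003,0,0,0.016],[0,0,0,0.003,0,0,0.016],[0,0,0,0,0,0,0.016],[0,0,0,0,0,0,0.03],[0,0,0,0,0,0,0.03],[0,0,0,0,0,0,0.03],[0,0,0,0,0,0,0.03],[0,0,0,0,0,0,0.03]]' 20
python3 -m handwheel '[[0,0,0,0,0,0,0.03],[0,0,0,0,0,0,0.03],[0,0,0,0,0,0,0.03],[0,0,0,0,0,0,0.03],[0,0,0,0,0,0,0.03],[0,0,0,0,0,0,0.03],[0,0,0,0,0,0,0.03],[0,0,0,0,0,0,0.03]]' 20
python3 look.py p2;python3 tip.py | grep -E "32[0-4] 2"
python3 -c "
from h import *
cap('wrist','wp2.png')"
```

```text
time: 25.02
tool_pos: [0.6237, 0.1478, 0.1225]
tcp_rot: [-2.39, -2.039, -0.0]
contact_force: [-0.1, 0.0, -0.3]
grip_width: 0.348
time: 26.02
tool_pos: [0.6237, 0.1478, 0.1225]
tcp_rot: [2.39, 2.039, 0.0]
contact_force: [-0.4, -0.1, -0.4]
grip_width: 0.353
26.075 [0.6237 0.1478 0.1225] 0.0302
320 205.05 147
321 205.14 166
322 205.01 139
323 204.94 123
324 204.8 90
```

View pics/p2.png

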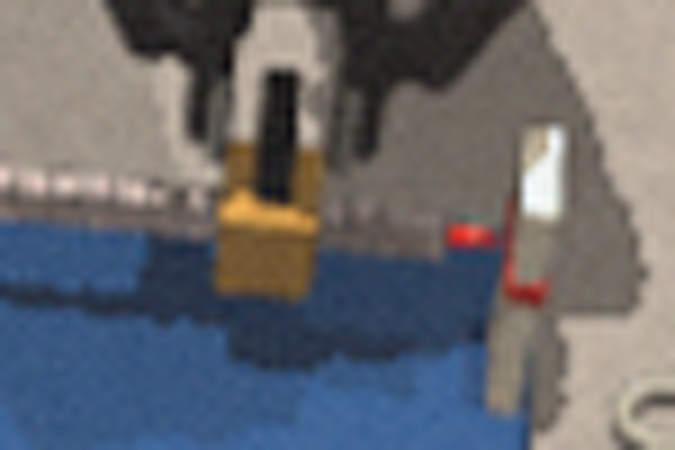

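View pics/wp2.png

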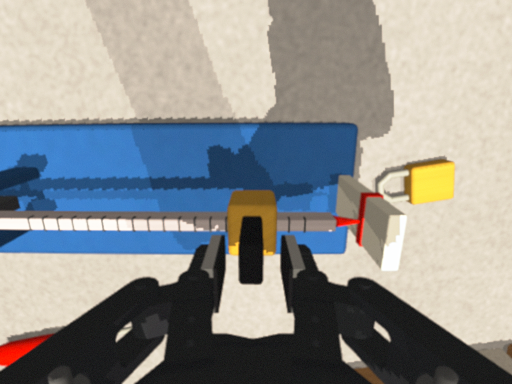

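```bash
python3 - <<'E'
from h import *
c=cap("wrist")
u=np.array([.1545,.988]);M=np.array([.6305,.2185])
e=np.array([.988,-.1545])
print('mark',proj(c,[*M,.085]),'mark near/far',proj(c,[*(M+.017*e),.085]),proj(c,[*(M-.017*e),.085]),'band top/bot',proj(c,[*M,.089]),proj(c,[*M,.081]))
for h in (-3,0,3,6,13): print(h,proj(c,[*(M-.003*u),.085+h/1000]))
o=cv2.cvtColor(c['color'],cv2.COLOR_RGB2BGR)[165:285,300:420];cv2.imwrite('pics/wp2c.png',cv2.resize(o,None,fx=5,fy=5,interpolation=cv2.INTER_CUBIC))
E
```

```text
mark [358.50108038 217.15655954] mark near/far [355.85263008 240.23324951] [361.22768914 192.84245563] band top/bot [360.61975069 219.35010555] [356.46289345 215.04714827]
-3 [352.60463893 215.58476641]
0 [354.07785415 217.1755901 ]
3 [355.59455141 218.81381647]
6 [357.1566587  220.50156946]
13 [360.9898705  224.64516427]
```

View pics/wp2c.png

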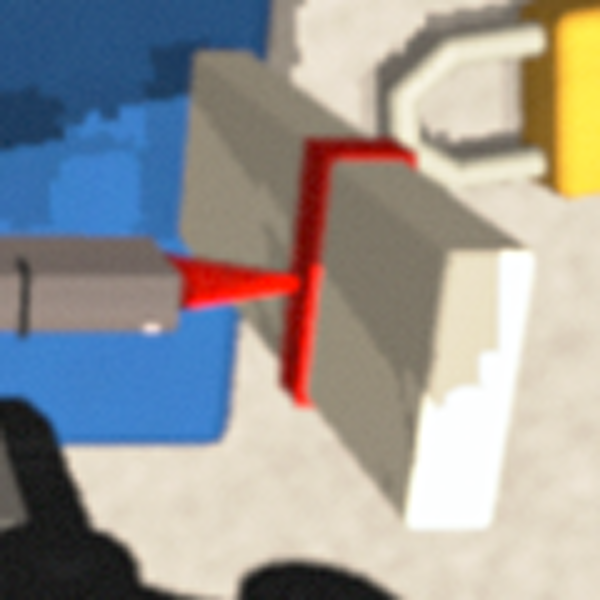

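```bash
python3 -m handwheel '[[0,0,0,0,0,0,0.016],[0,0,0,0,0,0,0.016],[0,0,0,0.0035,0,0,0.016],[0,0,0,0,0,0,0.016],[0,0,0,0,0,0,0.016],[0,0,0,0,0,0,0.04],[0,0,0,0,0,0,0.04],[0,0,0,0,0,0,0.04],[0,0,0,0,0,0,0.04],[0,0,0,0,0,0,0.04]]' 20
python3 -m handwheel '[[0,0,0,0,0,0,0.04],[0,0,0,0,0,0,0.04],[0,0,0,0,0,0,0.04],[0,0,0,0,0,0,0.04],[0,0,0,0,0,0,0.04],[0,0,0,0,0,0,0.04],[0,0,0,0,0,0,0.04],[0,0,0,0,0,0,0.04]]' 20
python3 look.py p3;python3 tip.py | grep -E "32[0-4] 2"
python3 - <<'E'
from h import *
c=cap("wrist")
o=cv2.cvtColor(c['color'],cv2.COLOR_RGB2BGR)[165:285,300:420];cv2.imwrite('pics/wp3c.png',cv2.resize(o,None,fx=5,fy=5,interpolation=cv2.INTER_CUBIC))
E
```

```text
time: 27.48
tool_pos: [0.6243, 0.1512, 0.1225]
tcp_rot: [2.39, 2.039, 0.0]
contact_force: [-0.9, -0.4, -0.2]
grip_width: 0.465
time: 28.48
tool_pos: [0.6243, 0.1512, 0.1225]
tcp_rot: [2.39, 2.039, 0.0]
contact_force: [-0.2, 0.6, 0.5]
grip_width: 0.47
28.525 [0.6243 0.1512 0.1225] 0.0399
320 205.48 129
321 205.49 150
322 205.65 146
323 205.67 143
324 205.33 91
```

View pics/wp3c.png

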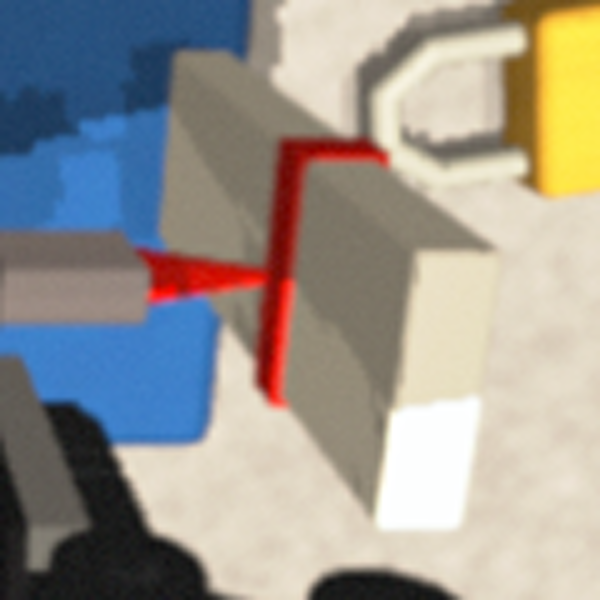

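View pics/p3.png

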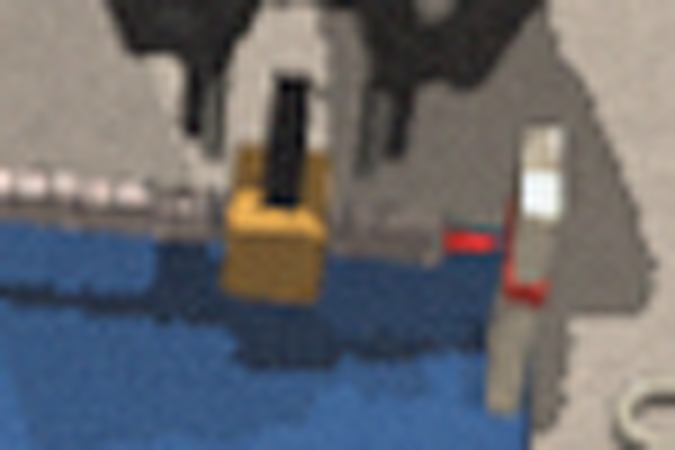

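Pointer is close to the mark centre. I'll withdraw straight up, then back off and tilt so the wrist camera looks along the post for a more side-on check.

```bash
python3 -m handwheel '[[0,0,0,0,0,-0.02,0.04],[0,0,0,0,0,-0.04,0.04],[0,0,0,0,0,-0.04,0.04],[0,0,0,0.01,-0.04,-0.01,0.04],[0,0,0,0.02,-0.05,0,0.04],[0,0,0,0.02,-0.05,0,0.04],[-10,0,0,0,0,0,0.04],[-10,0,0,0,0,0,0.04],[-10,0,0,0,0,0,0.04],[-10,0,0,0,0,0,0.04]]'
python3 - <<'E'
from h import *
c=cap("wrist","w16.png");S=readout.sense();print(S['tool_pos'],S['q'],S['time']);o,d=ray(c,(256,192));print(o,d)
E
python3 look.py p4;python3 tip.py | grep -E "32[0-4] 2"
```

```text
time: 29.88
tool_pos: [0.4933, 0.2209, 0.2324]
tcp_rot: [1.961, 1.668, 0.571]
contact_force: [-0.3, -1.5, -0.1]
grip_width: 0.469
[0.48915957 0.22079601 0.22813573] [-0.96270583  0.015266    0.15175633  2.07390958  0.77692656  0.81238037
  0.12163338] 29.925
[0.34903787 0.2445245  0.2989263 ] [ 0.8018285  -0.12088    -0.58520003]
29.975 [0.4899 0.2204 0.2284] 0.04
320 205.08 161
321 205.12 172
322 205.02 133
323 205.09 120
324 204.61 77
```

View pics/w16.png

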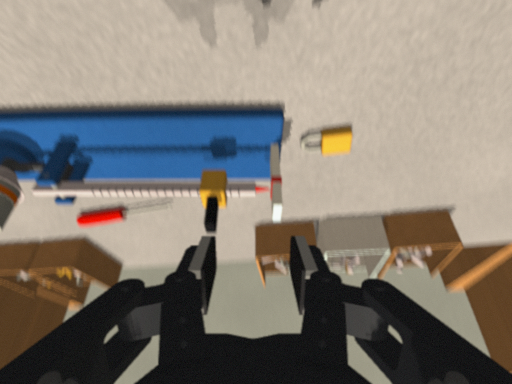

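View pics/p4.png

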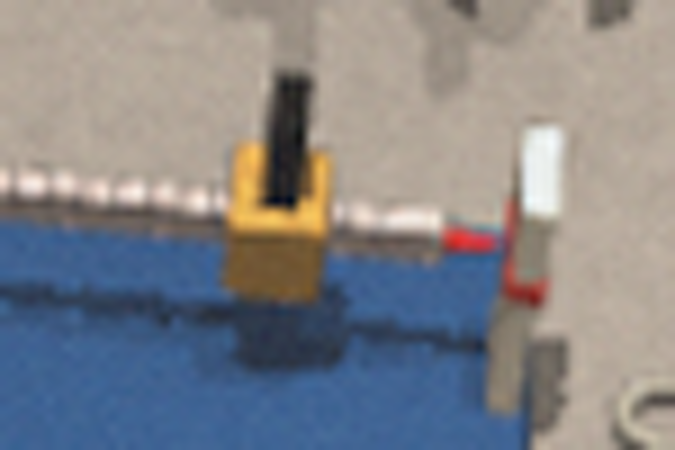

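```bash
python3 -m handwheel '[[0,0,0,0,0,0,0.04],[0,0,0,0,0,0,0.04],[0,0,0,0,0,0,0.04],[0,0,0,0,0,0,0.04]]'
python3 - <<'E'
from h import *
c=cap("wrist")
u=np.array([.1545,.988]);M=np.array([.6305,.2185]);e=np.array([.988,-.1545])
for n,X in (('mark',[*M,.085]),('top',[*M,.089]),('bot',[*M,.081]),('tip',[*(M-.003*u),.085]),('far',[*(M+.017*e),.085]),('near',[*(M-.017*e),.085])): print(n,proj(c,X).round(2))
o=cv2.cvtColor(c['color'],cv2.COLOR_RGB2BGR)[140:225,195:295];cv2.imwrite('pics/w17c.png',cv2.resize(o,None,fx=7,fy=7,interpolation=cv2.INTER_CUBIC))
E
```

```text
time: 30.52
tool_pos: [0.4947, 0.2199, 0.2319]
tcp_rot: [1.966, 1.667, 0.564]
contact_force: [-0.0, -0.6, -0.7]
grip_width: 0.468
mark [270.5  185.44]
top [270.6  188.06]
bot [270.4  182.85]
tip [268.04 185.44]
far [269.95 193.58]
near [271.09 176.63]
```

View pics/w17c.png

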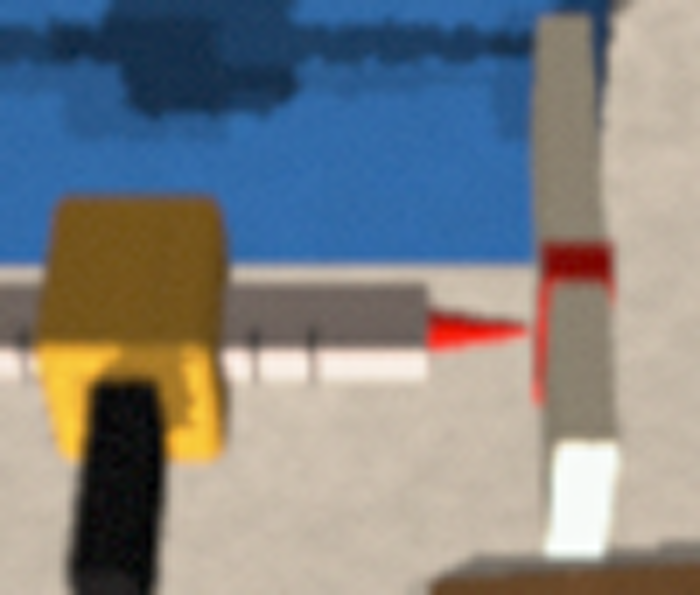

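Side-on view: the tip is at crop (525,330) and the mark centre works out to about 322–330, so the pointer is roughly 0–2 mm high. There is time for one fine nudge, so I retrace the moves and push about 1 mm.

```bash
python3 -m handwheel '[[10,0,0,0,0,0,0.04],[10,0,0,0,0,0,0.04],[10,0,0,0,0,0,0.04],[10,0,0,0,0,0,0.04],[0,0,0,-0.02,0.05,0,0.04],[0,0,0,-0.02,0.05,0,0.04],[0,0,0,-0.01,0.04,0.01,0.04],[0,0,0,0,0,0,0.04],[0,0,0,0,0,0,0.04]]'
python3 - <<'E'
from h import *
c=cap("wrist","w18.png");S=readout.sense();print(S['tool_pos'],cv2.Rodrigues(S['tcp_rot'])[0].round(3))
E
```

```text
time: 31.7
tool_pos: [0.623, 0.1459, 0.22]
tcp_rot: [2.401, 2.025, -0.023]
contact_force: [-0.2, -0.1, 1.5]
grip_width: 0.468
[0.62284356 0.14652056 0.22057146] [[ 0.167  0.986 -0.01 ]
 [ 0.986 -0.168 -0.009]
 [-0.011 -0.008 -1.   ]]
```

View pics/w18.png

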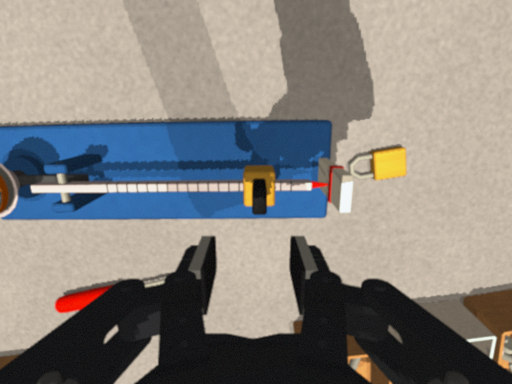

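```bash
python3 -m handwheel '[[0,0.6,-0.4,0.0047,0,0.02,0.04],[0,0,0,0,0,0.04,0.04],[0,0,0,0,0,0.03,0.04],[0,0,0,0,0,0.007,0.04],[0,0,0,0,0,0,0.04],[0,0,0,0,0,0,0.04],[0,0,0,0,0,0,0.04]]'
python3 - <<'E'
from h import *
c=cap("wrist","w19.png");S=readout.sense();print(S['tool_pos'],cv2.Rodrigues(S['tcp_rot'])[0].round(3))
E
```

```text
time: 32.62
tool_pos: [0.6246, 0.1496, 0.125]
tcp_rot: [-2.393, -2.031, 0.005]
contact_force: [0.1, -0.4, -0.2]
grip_width: 0.467
[0.62440643 0.14950687 0.12460946] [[ 0.163  0.987 -0.005]
 [ 0.987 -0.163  0.   ]
 [-0.001 -0.005 -1.   ]]
```

View pics/w19.png

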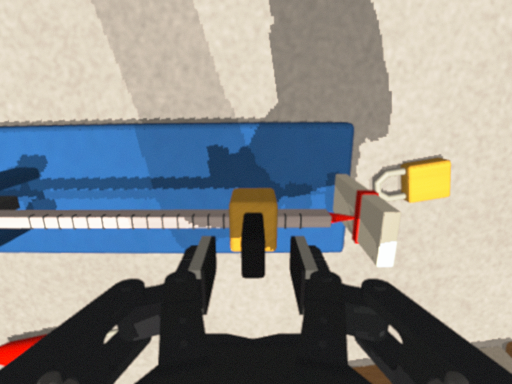

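```bash
python3 -m handwheel '[[0,0,0,0,0,0,0.016],[0,0,0,0,0,0,0.016],[0,0,0,0.0015,0,0,0.016],[0,0,0,0.0012,0,0,0.016],[0,0,0,0,0,0,0.016],[0,0,0,0,0,0,0.016]]' 20
python3 -m handwheel '[[0,0,0,0,0,0,0.04],[0,0,0,0,0,0,0.04],[0,0,0,0,0,0,0.04],[0,0,0,0,0,-0.02,0.04],[0,0,0,0,0,-0.04,0.04],[0,0,0,0,0,-0.04,0.04],[0,0,0,0.01,-0.04,-0.01,0.04],[0,0,0,0.02,-0.05,0,0.04],[0,0,0,0.02,-0.05,0,0.04]]'
python3 -m handwheel '[[-10,0,0,0,0,0,0.04],[-10,0,0,0,0,0,0.04],[-10,0,0,0,0,0,0.04],[-10,0,0,0,0,0,0.04],[0,0,0,0,0,0,0.04],[0,0,0,0,0,0,0.04],[0,0,0,0,0,0,0.04],[0,0,0,0,0,0,0.04]]'
python3 - <<'E'
from h import *
c=cap("wrist");s=cap("scene");print(readout.sense()['time'])
u=np.array([.1545,.988]);M=np.array([.6305,.2185]);e=np.array([.988,-.1545])
for n,X in (('mark',[*M,.085]),('top',[*M,.089]),('tip',[*(M-.003*u),.085]),('far',[*(M+.017*e),.085]),('near',[*(M-.017*e),.085])): print(n,proj(c,X).round(2))
o=cv2.cvtColor(c['color'],cv2.COLOR_RGB2BGR)[140:225,195:295];cv2.imwrite('pics/w20c.png',cv2.resize(o,None,fx=7,fy=7,interpolation=cv2.INTER_CUBIC))
o=cv2.cvtColor(s['color'],cv2.COLOR_RGB2BGR)
cv2.imwrite('pics/s20.png',cv2.resize(o[150:245,175:345],None,fx=4,fy=4,interpolation=cv2.INTER_CUBIC));cv2.imwrite('pics/s20f.png',o)
E
```

```text
time: 33.42
tool_pos: [0.624, 0.1519, 0.1233]
tcp_rot: [-2.392, -2.03, 0.01]
contact_force: [-0.4, 0.2, 0.6]
grip_width: 0.186
time: 34.55
tool_pos: [0.4937, 0.225, 0.2347]
tcp_rot: [-2.392, -2.029, 0.007]
contact_force: [-0.5, 1.0, 0.3]
grip_width: 0.471
time: 35.55
tool_pos: [0.4965, 0.2213, 0.2343]
tcp_rot: [1.974, 1.664, 0.556]
contact_force: [-0.3, -0.4, -0.0]
grip_width: 0.469
35.65
mark [269.88 183.98]
top [269.98 186.58]
tip [267.43 183.99]
far [269.45 192.24]
near [270.35 175.05]
```

View pics/w20c.png

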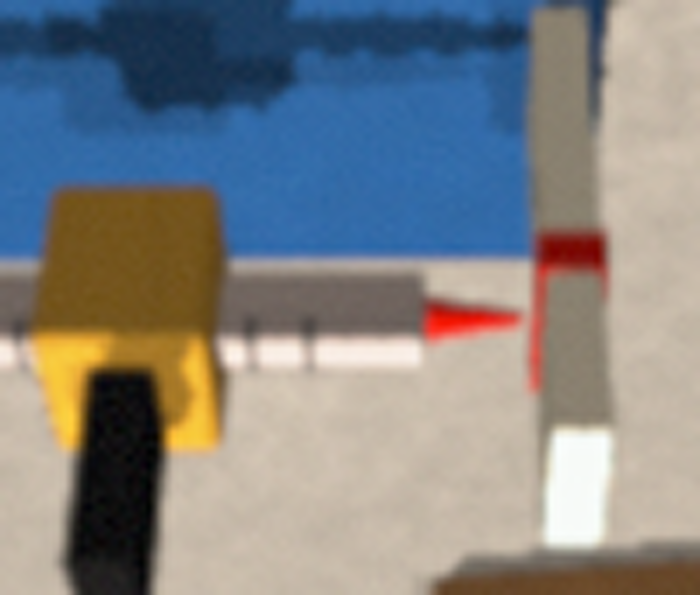

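View pics/s20.png

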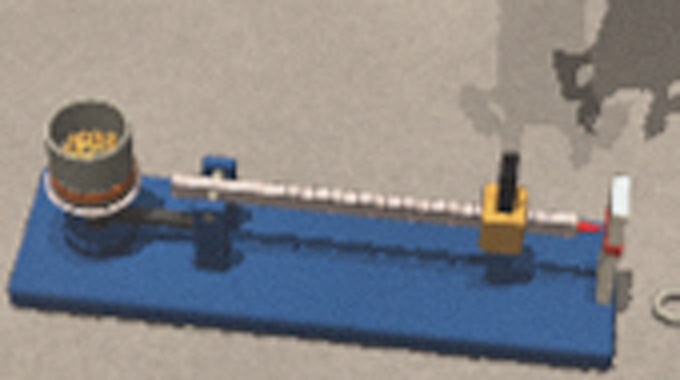

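View pics/s20f.png

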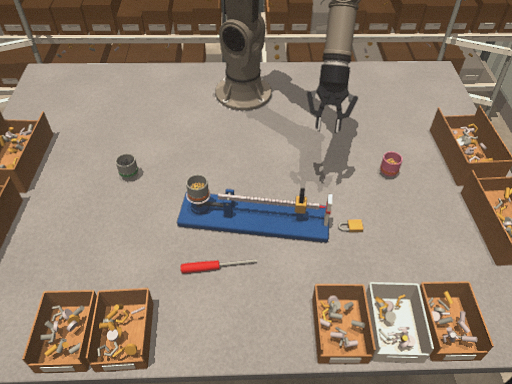

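```bash
python3 - <<'E'
from h import *
s=cap("scene");o=cv2.cvtColor(s['color'],cv2.COLOR_RGB2BGR)
cv2.imwrite('pics/fin.png',np.hstack([cv2.resize(o[170:220,175:225],None,fx=8,fy=8,interpolation=cv2.INTER_CUBIC),cv2.resize(o[185:235,295:345],None,fx=8,fy=8,interpolation=cv2.INTER_CUBIC)]))
E
```

```text
(no output)
```

View pics/fin.png

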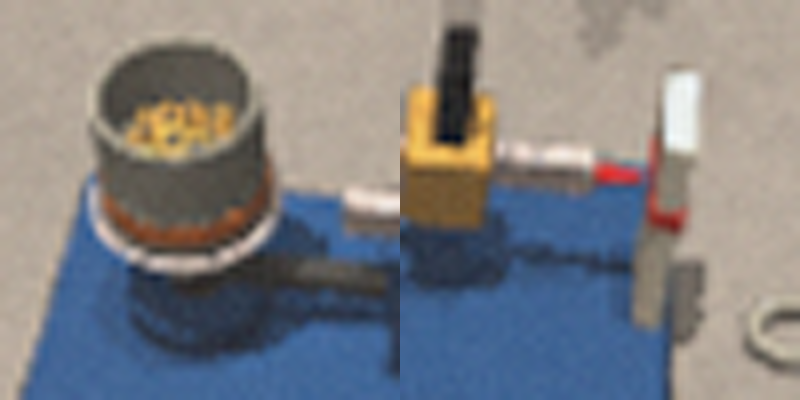

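The cup is seated upright and centred, with its rim at (178,100) above the dish rim at (183,220). The pointer tip at (640,175) lies on the red band, the hand is clear, and the other items haven't moved.

```bash
python3 -c "
from plant import r,readout
print(r.sign_off(),readout.sense()['time'])"
```

```text
the job is handed in; nothing more can be done
the job is handed in; nothing more can be done
```

The orange-banded cup is upright and seated in the scale's dish, and the poise is set so the pointer rests on the red band. I handed the job in at about 36 s with the hand clear; no verdict was reported.

- **Cup:** It lifted at about 4.4 N. While lowering it I felt about 3 N of sideways push and shifted it about 1 mm before letting go. In the last pictures it stands upright and centred in the dish.
- **Pointer:** In the near side-on wrist view it sits about 1 mm above the middle of the mark, well inside the 8 mm band. The scene camera puts it 1 to 3 mm high. My last 1 mm nudge of the poise barely moved it, and I left it there.
- **Other items:** The green-banded cup, pink cup, padlock and screwdriver look where they were in the first picture.
- **Camera disagreement:** The cameras differed by up to 8 mm on where the cup first stood. A close wrist-camera look before gripping settled it.

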